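# Push the sample stone through the guide blocks of the drilling jig

### The arm

A 6-joint arm with a two-finger parallel gripper is mounted at the origin on the work surface. World frame = base frame: x ahead of the robot, y to its left, z up, the work surface at z = 0. Lengths are in m, angles in rad, forces in N, time in s.
With the tool pointing down it reaches from about 0.35 to 0.975 m from the base axis. Payload 4.9 kg.
Tool frame: the origin (TCP) lies midway between the tips of the shut fingers; the grasp point (between the pads) lies 19 mm behind it; z points along the fingers, y is the direction in which the jaws open and shut (so a half turn about z gives the same grasp; the last joint's range is limited). The gripper opens to 85 mm and grips with 20 to 120 N. Pads are 22 mm wide; open, the fingers measure 114 mm over their backs; the gripper's body (76 mm by 85 mm) begins 54 mm behind the grasp point. The pads swing forward as they close: fully open they stand 13 mm farther back than shut.
Start: joints at [1.068, 0.053, 1.613, -0, 1.476, -0.119], TCP at [0.234, 0.58, 0.231] pointing down, gripper open.
Joint ranges: [-3.01, 3.01], [-1.01, 2.22], [0.06, 2.58], [-1.02, 4.17], [0.09, 2.62], [-3.14, 3.14]. Speed limits (rad/s): [2.57, 2.57, 3.14, 3.14, 3.14, 3.14].

### API

Orientations are given as a unit quaternion [w, x, y, z].
In Python, from plant import state, grab_frame, camera_params, job_done, boxes_of gives the robot as it stands.
- The arm moves only by the tool step_arm, never from a script. Its argument "steps" is a list of rows, each a list of 4 numbers: the shift along the tool's x, y, z in mm, then the turn about the tool's z in degrees. A call has 1 to 8 rows; each row shifts and turns the pose as measured when the row begins, along the tool's axes as they then stand; what a row does not reach is not made up. A row lasts 1/10 s, in which the tool goes at most 50 mm and 8.59 degrees, less where a joint would pass 70% of its speed; a pose out of reach is approached as far as the arm can. A call is refused whole if a number of a shift passes 50 or a number of a turn 8.59, either way. A call with a gripper value outside its range is refused whole. "claw" is the opening in per cent of the stroke, from 0 (shut) to 100 (fully open), set as the call begins (left out, the last holds). The fingers move at their own pace and stop on an object; the grip force is fixed at half the most. Time passes only in rows, so rows that do not move let the fingers close. It gives the time, the measured TCP pose, the force and the opening at its end, in the units of the state.
- state(): the state, without advancing time (a new reading comes with each control period).
- grab_frame(name): name is "side" or "top" or "wrist"; returns (picture, depth): 480x640x3 uint8, red, green, blue; 480x640 float32, m along the optical axis (not along the pixel's ray), 0 where there is no reading.
- camera_params(name): a dict with "mtx" (3x3 intrinsics, pixels), "extrinsics" (4x4, takes a point from camera to world coordinates); the wrist camera has in their place "T_tool_cam" (4x4, takes a point from camera to tool coordinates, whose origin is the TCP and whose axes are the flange's). Camera axes: x right, y down, z forward; pixel columns grow to the right and rows downward; lengths in m; the calibration is good to about 2 mm. The wrist camera is an equidistant fisheye: a pixel r from the principal point sees the ray r / f radians off the axis. A picture is of the moment at which its call begins: read the wrist's pose just before it. camera_params takes no time and is no camera call.
- job_done(): hands the job in, once; it reports no verdict.
Trained networks look in the newest picture that a camera, given by its name, has taken for a name from the list of things; names that differ only in an ending like _2 or _b are one class to them, and where a whole thing is asked for, a point or a joint stands for the part that bears it (a point fixed in the world has none). Each returns a list of dicts, best first, with "p" (0 to 1); they miss things now and then, are a little off and sometimes report something else, mostly with a low value. They report only what shows in the picture. A call takes as long as a camera call. They do not tell look-alikes from the thing itself.
- boxes_of(camera, label): "box" ([left, top, width, height] in pixels, round what is visible of it).
The state is a dict: "time": time; "joint_pos": joint angles; "joint_vel": joint speeds; "joint_efforts": joint torques, N m; "tool_pos": TCP position; "tool_rot": TCP orientation; "contact_force": force on the tool from outside, world axes, zero at the start; "ft_torque": the same for the moment, N m; "gripper_width": opening from 0.0 (shut) to 1.0 (fully open).
Only numpy, scipy, OpenCV 4.12 (cv2) and the standard library are available. Lean on these libraries where they do the work, as an engineer would, in place of code of your own. Each camera call takes 0.05 s, during which the arm holds its last target. There are 200 camera calls.

### The job

Push the terracotta stone along the bench through the narrow gap between the two blue guide blocks, with a long (100 mm) side leading, until it has come out of the gap and lies squarely home against the red stop, ready for drilling. Only push it with the fingers: do not pick it up or tip it. Leave everything else on the bench where it is, and finish with the hand clear.

Things in the scene. Friction and masses are not known exactly. Their poses are not given: they have to be found in the camera images.
- stone: terracotta-coloured flat stone lying loose on the bench, 90 mm along its x, 100 mm along its y, 20 mm thick, about 0.3 to 0.6 kg; origin at the centre of its underside. It starts outside the jig before the gap, out of line and turned by up to 0.45 rad, its x axis pointing roughly the way in
- jig: fixed drilling jig on a paper-thin grey sheet (no step). Origin on the bench, mid-gap; x points the way in, from the open side through the gap to the stop; y across, z up. Two blue guide blocks, each 40 mm along x (-20 to +20 mm), 45 mm across, 40 mm tall, leave a gap 105 mm wide (y -52.5 to +52.5 mm)
- home (a point): point on the bench where the stone's origin lies when home: at x = +75 mm, y = 0 in the jig's frame, same axes, between two white lines. The face of the red stop bar (25 mm tall, 120 mm wide, 20 mm thick) is 45 mm farther along x. The stone slides on the plain bench all the way
- pot: small round paint pot, 54 mm across, 65 mm tall, green label and white lid, standing beside the jig; origin under its centre
- pencil: flat orange marking pencil, 150 x 14 x 9 mm, lying beside the jig; origin under its centre, x along its length
- tape: yellow roll of tape lying flat, 100 mm across, 36 mm tall; origin under its centre
- knife: spatula-like filling knife lying on the bench; origin near its middle, x along it
- screwdriver: screwdriver lying on the bench; origin near its middle, x along it
- slip: grey concrete strip, 50 x 200 x 20 mm, lying flat, not the stone to be pushed; origin under its centre, y along its length
- spray: spray can with white label, 64 mm across, 150 mm tall, standing; origin under its centre
Mind the look-alikes: they are no part of the job. There is more than one size of the stone; the one meant has the size given above.

How it is judged:
On the way, in this order (a step that is already met when the one before it is completed fails the run):
1. the stone is in the gap, between the two guide blocks, long side leading (x of stone in the frame of jig between -0.03 and 0.03 m and y of stone in the frame of jig between -0.008 and 0.008 m and angle between the x axis of stone and the x axis of jig, either way round below 0.15 rad and height (world z) of stone below 0.004 m), for 0.05 s.
2. the stone is home against the stop (x of stone in the frame of jig between 0.069 and 0.08 m and y of stone in the frame of jig between -0.012 and 0.012 m and angle between the x axis of stone and the x axis of jig, either way round below 0.07 rad and height (world z) of stone below 0.004 m), for 0.2 s.
At the end, for the whole second after the job is handed in: The stone lies flat and at rest against the red stop: within 6 mm of touching it, within 12 mm of the centre line, and square to within 0.07 rad (all of step 2 and linear speed of stone below 0.01 m/s).
It fails at once if the stone is lifted (more than 8 mm) or tipped (more than 0.2 rad) (height (world z) of stone above 0.008 m or angle between stone's own z axis and vertical above 0.2 rad).
It fails at once if another thing on the bench is moved by more than 20 mm (distance of any of pot, pencil, tape, knife, screwdriver, slip, spray from where it was at the start of the episode above 0.02 m).
It also fails if it takes over 67 s, if anything falls off the work surface, if the arm or the gripper's body presses on something with over 40 N, if the wrist force passes 120 N, or if a joint passes its speed limit or range.

## Working session

There is one attempt and no reset: what is moved stays moved. The work goes in short steps, Python scripts to look and compute and a tool call to move; the robot and the scene stay as the last step left them, time stands still between calls to the robot, and variables do not carry over. Pictures are saved under pics/ and viewed, about 8 in all and at most 12, crops included, and the job is handed in when it is done.

Besides the shell and the picture viewer there is one more tool, called by a JSON object that holds its "name" and its "arguments". step_arm: Moves the arm, as the interface text tells. Its arguments: {"type":"object","properties":{"steps":{"type":"array"},"claw":{"type":"number"}},"required":["steps"]}

```bash
mkdir -p pics; ls
python3 - <<'E'
from plant import *
import cv2,numpy as np
for n in("top","side"):
    im,d=grab_frame(n); cv2.imwrite(f"pics/{n}0.png",im[:,:,::-1]); np.save(f"pics/{n}0d.npy",d)
    c=camera_params(n); print(n,c["mtx"].tolist(),np.round(c["extrinsics"],4).tolist())
print(state())
E
```

```text
pics
top [[532.2189075039747, 0.0, 327.3837836997064], [0.0, 532.2189075039747, 238.24903038961523], [0.0, 0.0, 1.0]] [[0.0266, -0.9972, 0.0702, 0.4619], [-0.9996, -0.0275, -0.0119, 0.0195], [0.0138, -0.0698, -0.9975, 1.3382], [0.0, 0.0, 0.0, 1.0]]
side [[548.0243115150744, 0.0, 314.9287453773408], [0.0, 548.0243115150744, 242.73128628110933], [0.0, 0.0, 1.0]] [[0.9501, -0.207, 0.2334, 0.2446], [-0.3115, -0.5882, 0.7463, -0.9131], [-0.0172, -0.7818, -0.6233, 0.7987], [0.0, 0.0, 0.0, 1.0]]
{'time': 0.1, 'joint_pos': array([ 1.06796502e+00,  5.32961110e-02,  1.61418858e+00,  6.28389746e-06,
        1.47601914e+00, -1.19001915e-01]), 'joint_vel': array([-0.00108892, -0.00109817, -0.00230614,  0.00083613, -0.0001589 ,
        0.00220146]), 'joint_efforts': array([ 2.75398435e-06, -3.94902992e+01, -3.71362317e+01, -9.36221818e-05,
        3.89996596e-03,  8.89322962e-06]), 'tool_pos': array([0.23376271, 0.57900992, 0.23016366]), 'tool_rot': array([-2.95322371e-04,  1.90738992e-01,  9.81640323e-01, -9.08815266e-04]), 'contact_force': array([ 0.790465  ,  1.11709077, -0.67747051]), 'ft_torque': array([-0.02725447, -0.00464711, -0.03544884]), 'gripper_width': 1.0001245644037338}
```

View pics/top0.png

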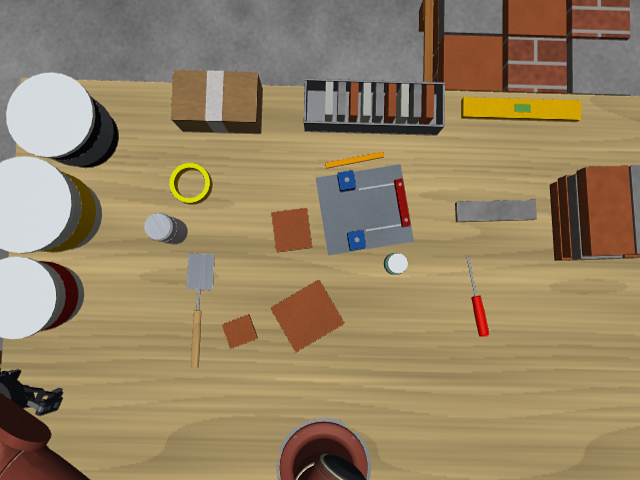

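The top view shows the stone at about (292,230) and the jig at about (365,210). The blue blocks are at (346,181) and (357,240), and the red stop at (402,203), so the way in is image right (world −y). The terracotta plates at (307,315) and (240,331) are look-alikes.

```bash
cat > h.py <<'E'
from plant import *
import cv2,numpy as np
R=lambda a:np.array([[np.cos(a),-np.sin(a)],[np.sin(a),np.cos(a)]])
def world(n,uv,z):
    c=camera_params(n);K,T=c["mtx"],c["extrinsics"]
    uv=np.atleast_2d(uv).astype(float)
    r=np.c_[(uv-[K[0,2],K[1,2]])/[K[0,0],K[1,1]],np.ones(len(uv))]@T[:3,:3].T
    return (T[:3,3]+r*((z-T[2,3])/r[:,2])[:,None])[:,:2]
def proj(n,P):
    c=camera_params(n);q=(np.c_[P,np.ones(len(P))]@np.linalg.inv(c["extrinsics"]).T)[:,:3]@c["mtx"].T
    return q[:,:2]/q[:,2:]
def seg(im,col,roi):
    h=cv2.cvtColor(im,cv2.COLOR_RGB2HSV).astype(int);H,S,V=h[...,0],h[...,1],h[...,2]
    m={"blue":(abs(H-110)<15)&(S>120),"red":((H<4)|(H>174))&(S>180),"terra":(H>3)&(H<13)&(S>110)&(S<215)}[col]
    o=np.zeros(m.shape,np.uint8);x,y,w,hh=roi;o[y:y+hh,x:x+w]=m[y:y+hh,x:x+w]
    return o
E
python3 - <<'E'
from h import *
im=cv2.imread("pics/top0.png")[:,:,::-1].copy();d=np.load("pics/top0d.npy")
h=cv2.cvtColor(im,cv2.COLOR_RGB2HSV)
for p in[(292,230),(346,176),(357,236),(402,190),(307,315),(403,180),(345,188)]: print(p,h[p[1],p[0]],d[p[1],p[0]])
for nm,col,roi,z in[("stone","terra",(262,200,54,60),.02),("b1","blue",(330,165,30,30),.04),("b2","blue",(342,225,30,30),.04),("stop","red",(388,172,28,62),.025)]:
    m=seg(im,col,roi);n,l,s,_=cv2.connectedComponentsWithStats(m);k=1+s[1:,4].argmax()
    v,u=np.nonzero(l==k);W=world("top",np.c_[u,v],z).astype(np.float32)
    r=cv2.minAreaRect(W);print(nm,s[k].tolist(),W.mean(0),r,"dir",np.arctan2(*(cv2.boxPoints(r)[1]-cv2.boxPoints(r)[0])[::-1]))
big=cv2.resize(im[150:280,250:430],None,fx=4,fy=4,interpolation=cv2.INTER_CUBIC);cv2.imwrite("pics/crop1.png",big[:,:,::-1])
E
```

```text
(292, 230) [ 10 181 137] 1.3219357
(346, 176) [109 173 143] 1.3140813
(357, 236) [108 196 142] 1.3043135
(402, 190) [  1 233 136] 1.329851
(307, 315) [ 10 178 143] 1.2956178
(403, 180) [ 12 102 152] 1.3511909
(345, 188) [107 204 135] 1.3115528
stone [272, 208, 40, 44, 1417] [0.57384086 0.09400935] ((0.5739721655845642, 0.09405457228422165), (0.09873340278863907, 0.08865053206682205), 9.222007751464844) dir -1.4098424
b1 [337, 171, 19, 21, 292] [ 0.696735   -0.03842105] ((0.6968515515327454, -0.03834729641675949), (0.04746611416339874, 0.040625546127557755), 10.704178810119629) dir -1.3839734
b2 [347, 230, 19, 20, 286] [ 0.55177337 -0.06614631] ((0.5519368052482605, -0.06613516807556152), (0.04477444663643837, 0.04073084890842438), 10.822467803955078) dir -1.381909
stop [394, 179, 16, 48, 380] [ 0.64914453 -0.17885426] ((0.6495006084442139, -0.17895452678203583), (0.11852841824293137, 0.021864216774702072), 10.906380653381348) dir -1.3804446
```

View pics/crop1.png

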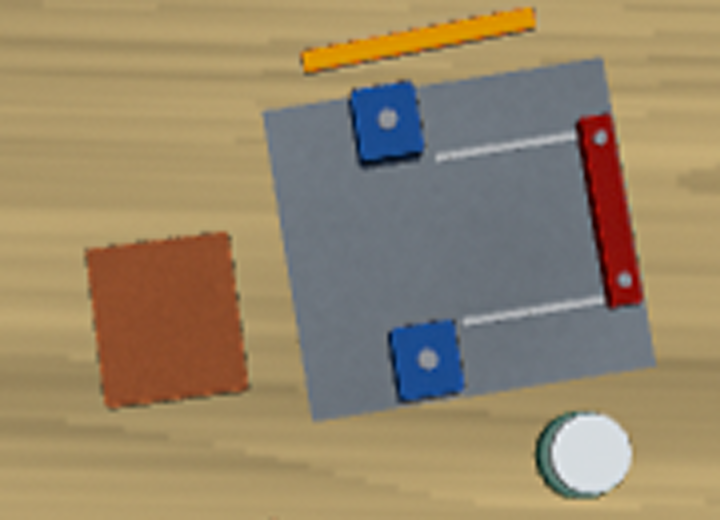

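View pics/side0.png

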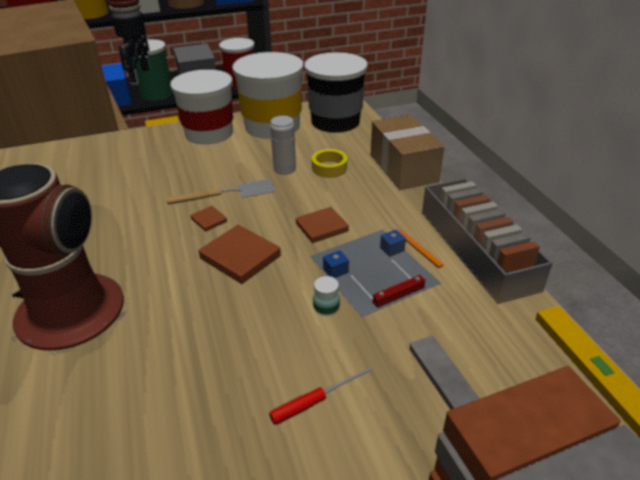

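Stone measures 99 × 89 mm, so it is the right one. It lies at about jig (−153, −22) mm, nearly square. The plan is a side push to the centreline, then a push from behind with both fingers. The side view agrees with this layout.

```bash
cat >> h.py <<'E'
from scipy.spatial.transform import Rotation as Ro
J=np.array([.6244,-.0522]);PHI=-1.380
def tojig(p): return R(PHI).T@(np.asarray(p)-J)
def goal(jx,jy,z,yaw):
    s=state();M=Ro.from_quat(np.roll(s["tool_rot"],-1)).as_matrix()
    dy=np.arctan2(M[1,1],M[0,1]);p=s["tool_pos"]
    t=np.r_[J+R(PHI)@[jx,jy],z]
    turn=-np.degrees((yaw-dy+np.pi)%(2*np.pi)-np.pi)
    print("t",s["time"],"tcp jig mm",(tojig(p[:2])*1e3).round(1),"z",(p[2]*1e3).round(1),"yaw",dy.round(3),"| shift now mm",(M.T@(t-p)*1e3).round(1),"turn",turn.round(1),"F",s["contact_force"].round(1),"q",s["joint_pos"].round(2),"w",round(s["gripper_width"],2))
E
python3 - <<'E'
from h import *
im=cv2.imread("pics/top0.png")[:,:,::-1]
for n,p,z in[("stone",(.574,.094),0)]: print(tojig(p))
print("pot",tojig(world("top",(396,263),.065)[0]),"plate corner",tojig(world("top",(320,281),.02)[0]),"pencil",tojig(world("top",(326,166),.009)[0]),"can",world("top",(158,222),.15))
goal(-.153,-.105,.12,1.762)
E
```

```text
[-0.15310488 -0.02175993]
pot [ 0.08313134 -0.14621438] plate corner [-0.1034618 -0.1592887] pencil [-0.04142188  0.12403518] can [[0.57144429 0.38442897]]
t 0.1 tcp jig mm [-693.8 -263.8] z 230.2 yaw 1.187 | shift now mm [-427.3 -367.4  110.8] turn -32.9 F [ 0.8  1.1 -0.7] q [ 1.07  0.05  1.61  0.    1.48 -0.12] w 1.0
```

{"name": "step_arm", "arguments": {"steps": [[0,0,0,-8.5],[0,0,0,-8.5],[0,0,0,-8.5],[0,0,0,-8]], "claw": 58}}

```text
time: 0.5
tool_pos: [0.233, 0.5777, 0.2271]
tool_rot: [-0.002, -0.108, 0.994, -0.003]
contact_force: [0.4, -0.9, 0.0]
gripper_width: 0.583
```

```bash
python3 -c "
from h import *
goal(-.153,-.105,.12,1.762)"
```

```text
t 0.5 tcp jig mm [-692.7 -264.8] z 227.1 yaw 1.787 | shift now mm [-146.4 -543.1  109.3] turn 1.4 F [ 0.4 -0.9  0. ] q [ 1.07  0.05  1.62  0.    1.48 -0.72] w 0.58
```

{"name": "step_arm", "arguments": {"steps": [[-12,-46,0,0],[-12,-46,0,0],[-12,-46,0,0],[-12,-46,0,0],[-12,-46,0,0],[-12,-46,0,0],[-12,-46,0,0],[-12,-46,0,0]]}}

```text
time: 1.3
tool_pos: [0.4084, 0.2309, 0.2233]
tool_rot: [-0.004, -0.115, 0.993, -0.005]
contact_force: [0.9, -0.1, -0.2]
gripper_width: 0.578
```

```bash
python3 -c "
from h import *
goal(-.153,-.105,.12,1.762)"
```

```text
t 1.3 tcp jig mm [-319.  -158.4] z 223.3 yaw 1.802 | shift now mm [ -47.6 -167.1  104.3] turn 2.3 F [ 0.9 -0.1 -0.2] q [ 0.36 -0.32  1.96 -0.01  1.51 -1.44] w 0.58
```

{"name": "step_arm", "arguments": {"steps": [[-10,-40,0,2.3],[-10,-40,15,0],[-10,-40,20,0],[-10,-35,20,0],[-5,-12,20,0],[0,0,15,0],[0,0,0,0]]}}

```text
time: 2.0
tool_pos: [0.4879, 0.0621, 0.1305]
tool_rot: [-0.004, -0.089, 0.996, -0.005]
contact_force: [-0.3, 0.6, -0.3]
gripper_width: 0.578
```

```bash
python3 -c "
from h import *
goal(-.153,-.105,.005,1.762)"
```

```text
t 2.0 tcp jig mm [-138.1 -112.4] z 130.5 yaw 1.75 | shift now mm [ -8.3  16.1 125.3] turn -0.7 F [-0.3  0.6 -0.3] q [-0.02 -0.18  2.01 -0.01  1.32 -1.77] w 0.58
```

{"name": "step_arm", "arguments": {"steps": [[-4,8,25,0],[-4,8,25,-0.7],[0,0,25,0],[0,0,25,0],[0,0,15,0],[0,0,8,0],[0,0,0,0]]}}

```text
time: 2.7
tool_pos: [0.4952, 0.0808, 0.0084]
tool_rot: [-0.0, -0.098, 0.995, -0.005]
contact_force: [-0.5, -0.3, 0.3]
gripper_width: 0.579
```

Run:
```python
from h import *
goal(-.153,-.061,.005,1.762)
im,d=grab_frame("top");cv2.imwrite("pics/c2.png",cv2.resize(im[160:300,250:430],None,fx=4,fy=4,interpolation=cv2.INTER_CUBIC)[:,:,::-1])
```

```text
t 2.7 tcp jig mm [-155.1 -101.6] z 8.4 yaw 1.766 | shift now mm [-40.6  -2.3   3.4] turn 0.2 F [-0.5 -0.3  0.3] q [ 0.02  0.02  2.05 -0.01  1.07 -1.74] w 0.58
```

View pics/c2.png

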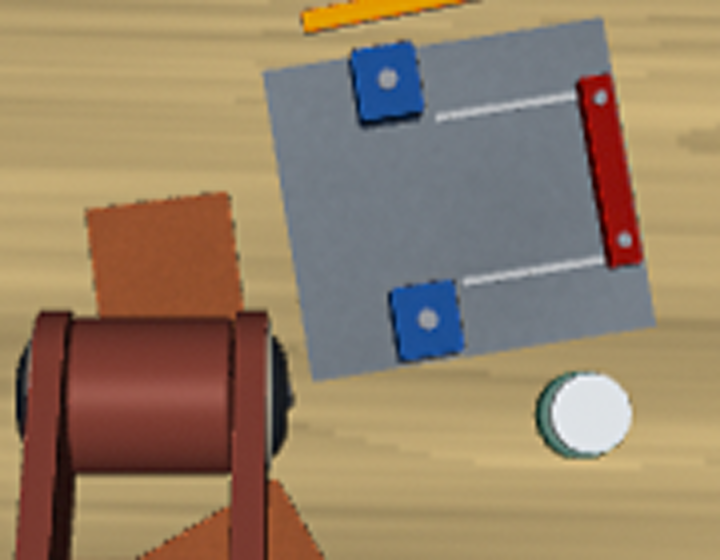

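The stone is undisturbed, with its far edge at about (160,200) in the crop. The wrist hides the fingers. I'll push slowly sideways.

{"name": "step_arm", "arguments": {"steps": [[-7,0,3,0],[-7,0,0,0],[-6,0,0,0],[-5,0,0,0],[-5,0,0,0],[-4,0,0,0],[0,0,0,0]]}}

```text
time: 3.45
tool_pos: [0.5342, 0.0881, 0.0096]
tool_rot: [0.002, -0.098, 0.995, -0.005]
contact_force: [-0.6, -0.1, -0.0]
gripper_width: 0.581
```

Run:
```python
from h import *
goal(-.153,-.061,.005,1.762)
```

```text
t 3.45 tcp jig mm [-154.9  -61.9] z 9.6 yaw 1.767 | shift now mm [-0.9 -1.9  4.6] turn 0.3 F [-0.6 -0.1 -0. ] q [ 0.03  0.1   1.96 -0.01  1.07 -1.73] w 0.58
```

{"name": "step_arm", "arguments": {"steps": [[20,0,0,0],[15,0,-20,0],[0,0,-40,0],[30,-40,-30,0],[40,-40,0,0],[40,-40,0,0],[0,0,0,0]]}}

```text
time: 4.15
tool_pos: [0.4252, -0.0465, 0.1023]
tool_rot: [0.009, -0.1, 0.995, -0.008]
contact_force: [0.3, 0.5, -0.1]
gripper_width: 0.581
```

```bash
cat >> h.py <<'E'
def stone(n="top",roi=(255,195,75,65),z=.02):
    im,d=grab_frame(n);m=seg(im,"terra",roi);k,l,s,_=cv2.connectedComponentsWithStats(m);k=1+s[1:,4].argmax()
    v,u=np.nonzero(l==k);W=world(n,np.c_[u,v],z).astype(np.float32);r=cv2.minAreaRect(W)
    print("stone",s[k].tolist(),"jig mm",(tojig(r[0])*1e3).round(1),(tojig(W.mean(0))*1e3).round(1),"size",np.round(r[1],3),"ang",r[2],"rel",np.round(np.radians(r[2])-(PHI+np.pi/2),3))
    return im
E
python3 - <<'E'
from h import *
goal(-.23,0,.1,.191)
im=stone();cv2.imwrite("pics/c3.png",cv2.resize(im[160:300,250:430],None,fx=4,fy=4,interpolation=cv2.INTER_CUBIC)[:,:,::-1])
E
```

```text
t 4.15 tcp jig mm [ -43.4 -194.5] z 102.3 yaw 1.771 | shift now mm [-196.2  184.9    2. ] turn 90.5 F [ 0.3  0.5 -0.1] q [-0.28 -0.35  2.19 -0.01  1.27 -2.05] w 0.58
stone [269, 201, 42, 44, 1414] jig mm [-154.5   -3.5] [-154.7   -3.6] size [0.099 0.089] ang 11.340798377990723 rel 0.007
```

View pics/c3.png

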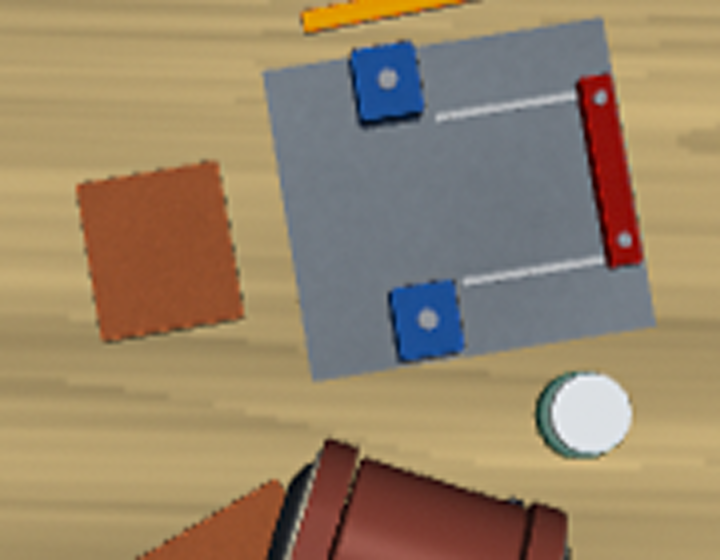

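{"name": "step_arm", "arguments": {"steps": [[0,46,0,0],[0,46,0,0],[0,46,0,0],[0,46,0,0],[0,0,0,8.5],[0,0,0,8.5],[0,0,0,8.5],[0,0,0,8.5]]}}

```text
time: 5.0
tool_pos: [0.3931, 0.1501, 0.1033]
tool_rot: [0.017, 0.202, 0.979, -0.0]
contact_force: [0.3, 0.2, 0.1]
gripper_width: 0.578
```

{"name": "step_arm", "arguments": {"steps": [[0,0,0,8.5],[0,0,0,8.5],[0,0,0,8.5],[0,0,0,8.5],[0,0,0,8.5],[0,0,0,8.5],[0,0,0,5],[0,0,0,0]]}}

```text
time: 5.8
tool_pos: [0.3953, 0.1608, 0.1046]
tool_rot: [0.015, 0.642, 0.766, 0.012]
contact_force: [-0.2, -0.9, -0.1]
gripper_width: 0.575
```

```bash
python3 -c "
from h import *
goal(-.232,-.0035,.06,.191)"
```

```text
t 5.8 tcp jig mm [-252.5 -184.5] z 104.6 yaw 0.175 | shift now mm [-17.3 179.5  51.6] turn -0.9 F [-0.2 -0.9 -0.1] q [ 0.22 -0.37  2.2  -0.01  1.27  0.05] w 0.58
```

{"name": "step_arm", "arguments": {"steps": [[0,45,0,-0.9],[0,45,0,0],[0,45,0,0],[-5,40,0,0],[0,0,20,0],[0,0,20,0],[0,0,0,0]]}}

```text
time: 6.5
tool_pos: [0.5763, 0.1978, 0.0677]
tool_rot: [0.016, 0.627, 0.779, 0.014]
contact_force: [-1.1, -0.8, 0.4]
gripper_width: 0.581
```

```bash
python3 -c "
from h import *
goal(-.230,-.0035,.005,.191)
print(Ro.from_quat(np.roll(state()['tool_rot'],-1)).as_matrix().round(3))"
```

```text
t 6.5 tcp jig mm [-2.546e+02  2.000e-01] z 67.7 yaw 0.215 | shift now mm [-24.1  -6.9  62.7] turn 1.4 F [-1.1 -0.8  0.4] q [ 0.21  0.14  1.8  -0.01  1.15 -0.  ] w 0.58
[[-0.214  0.976  0.042]
 [ 0.977  0.214  0.002]
 [-0.007  0.041 -0.999]]
```

{"name": "step_arm", "arguments": {"steps": [[0,-4,20,1.4],[0,-3,20,0],[0,-2,12,0],[-5,0,6,0],[0,0,3,0],[0,0,0,0]]}}

```text
time: 7.1
tool_pos: [0.5734, 0.1945, 0.0085]
tool_rot: [0.017, 0.633, 0.774, 0.017]
contact_force: [0.3, 0.8, -0.3]
gripper_width: 0.579
```

```bash
python3 -c "
from h import *
goal(-.110,0,.006,.191)
stone()"
```

```text
t 7.1 tcp jig mm [-251.9   -3.2] z 8.5 yaw 0.199 | shift now mm [-141.9    1.9    3.4] turn 0.5 F [ 0.3  0.8 -0.3] q [ 0.21  0.22  1.84 -0.01  1.04  0.01] w 0.58
stone [269, 201, 42, 44, 1418] jig mm [-154.5   -3.5] [-154.7   -3.7] size [0.099 0.089] ang 11.34082317352295 rel 0.007
```

{"name": "step_arm", "arguments": {"steps": [[-15,0,1,0.3],[-12,0,0,0],[-8,0,0,0],[-8,0,0,0],[-8,0.5,0,0],[-8,0.5,0,0],[-8,0.5,0,0],[-8,0.5,0,0]]}}

```text
time: 7.95
tool_pos: [0.593, 0.1162, 0.011]
tool_rot: [0.018, 0.636, 0.772, 0.019]
contact_force: [-0.8, 2.5, -0.4]
gripper_width: 0.584
```

```bash
python3 -c "
from h import *
goal(-.125,0,.006,.191)
stone(roi=(255,190,100,70))"
```

```text
t 7.95 tcp jig mm [-171.3    1.1] z 11.0 yaw 0.193 | shift now mm [-46.3  -1.5   5.1] turn 0.1 F [-0.8  2.5 -0.4] q [ 0.07  0.21  1.84  0.    1.04 -0.13] w 0.58
stone [255, 194, 71, 66, 2882] jig mm [-155.   -13.8] [-157.6   -1.8] size [0.162 0.174] ang 2.0654234886169434 rel -0.155
```

```bash
python3 - <<'E'
s=open("h.py").read()
s=s.replace('m=seg(im,"terra",roi);k,l','m=seg(im,"terra",roi)*hgt(n,d);k,l')
s+='''
def hgt(n,d):
    c=camera_params(n);K,T=c["mtx"],c["extrinsics"];v,u=np.mgrid[:480,:640]
    z=T[2,3]+d*(T[2,0]*(u-K[0,2])/K[0,0]+T[2,1]*(v-K[1,2])/K[1,1]+T[2,2])
    return ((z<.032)&(d>0)).astype(np.uint8)
'''
open("h.py","w").write(s)
E
python3 - <<'E'
from h import *
im=stone(roi=(255,190,100,70));cv2.imwrite("pics/c4.png",cv2.resize(im[160:300,250:430],None,fx=4,fy=4,interpolation=cv2.INTER_CUBIC)[:,:,::-1])
E
```

```text
stone [304, 197, 23, 43, 683] jig mm [-97.6  -1.6] [-91.4  -6.1] size [0.099 0.056] ang 10.967720031738281 rel 0.001
```

View pics/c4.png

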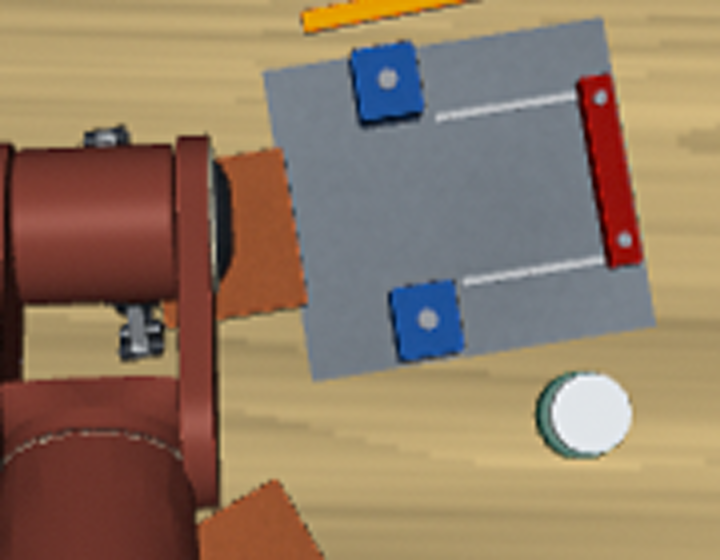

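Stone is square to the jig (0.001 rad), front edge at x ≈ −70 mm, y ≈ −1.6 mm. I'll keep pushing up to the gap.

{"name": "step_arm", "arguments": {"steps": [[-8,0.5,2,0],[-8,0.5,2,0],[-8,0.5,0,0],[-8,0.2,0,0],[-8,0.2,0,0],[0,0,0,0]]}}

```text
time: 8.65
tool_pos: [0.6046, 0.0741, 0.0079]
tool_rot: [0.018, 0.636, 0.772, 0.02]
contact_force: [-0.4, 0.5, 0.4]
gripper_width: 0.581
```

Run:
```python
from h import *
goal(0.02,0.002,.006,.191)
im=stone(roi=(255,185,140,75));cv2.imwrite("pics/c5.png",cv2.resize(im[160:300,250:430],None,fx=4,fy=4,interpolation=cv2.INTER_CUBIC)[:,:,::-1])
```

```text
t 8.65 tcp jig mm [-127.7    4.5] z 7.9 yaw 0.193 | shift now mm [-147.7   -2.9    2.2] turn 0.1 F [-0.4  0.5  0.4] q [-0.    0.22  1.83  0.01  1.04 -0.2 ] w 0.58
stone [324, 193, 19, 43, 507] jig mm [-44.5  -0.3] [-44.5  -5.5] size [0.105 0.045] ang 1.5475728511810303 rel -0.164
```

View pics/c5.png

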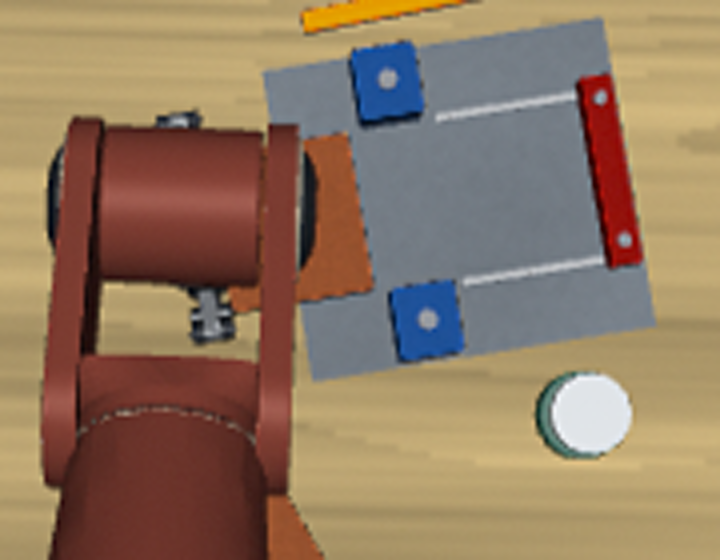

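Run:
```python
from h import *
f=lambda X,Y,z:(tojig(world("top",((X+.5)/4-.5+250,(Y+.5)/4-.5+160),z)[0])*1e3).round(1)
print(f(349,134,.02),f(373,289,.02),"gap-block bases/top", f(359,117,.04),f(417,111,.04),f(391,289,.04),f(457,281,.04))
```

```text
[-26.3  49.8] [-27.6 -48.5] gap-block bases/top [-19.6  56.2] [16.3 54.1] [-17.8 -51.7] [ 22.9 -53.5]
```

{"name": "step_arm", "arguments": {"steps": [[-8,0,1,0],[-8,0,1,0],[-8,0,0,0],[-8,0,0,0],[-8,0,0,0],[-8,0,0,0],[-8,0,0,0],[0,0,0,0]]}}

```text
time: 9.5
tool_pos: [0.6162, 0.0149, 0.006]
tool_rot: [0.018, 0.635, 0.772, 0.02]
contact_force: [-0.4, 0.1, 0.5]
gripper_width: 0.58
```

Run:
```python
from h import *
goal(0.02,0.002,.006,.191)
im=stone(roi=(300,185,120,70));cv2.imwrite("pics/c6.png",cv2.resize(im[160:300,250:430],None,fx=4,fy=4,interpolation=cv2.INTER_CUBIC)[:,:,::-1])
```

```text
t 9.5 tcp jig mm [-67.5   4.7] z 6.0 yaw 0.193 | shift now mm [-87.4  -2.9   0. ] turn 0.1 F [-0.4  0.1  0.5] q [-0.1   0.24  1.81  0.02  1.04 -0.3 ] w 0.58
stone [353, 190, 14, 41, 246] jig mm [26.6 -3.1] [ 22.5 -13.3] size [0.032 0.102] ang 85.49301147460938 rel 1.301
```

View pics/c6.png

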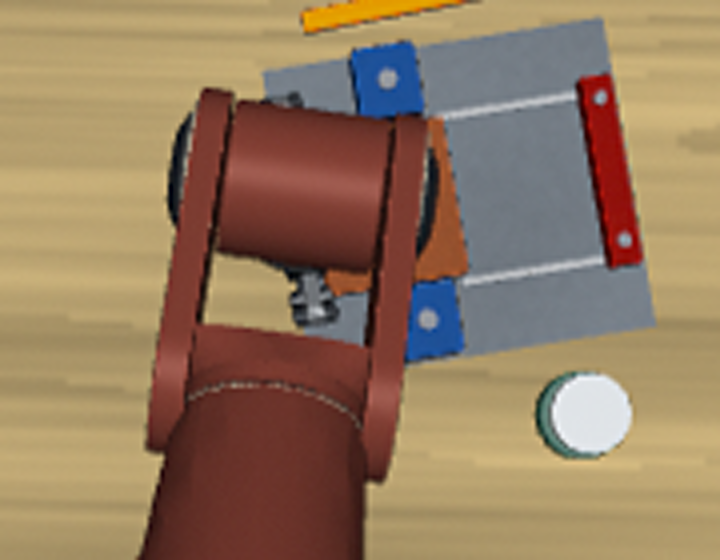

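The stone is cleanly in the gap. Its front edge runs (443,120)–(468,272) in the crop, square and untouched by the blocks. I'll carry on.

{"name": "step_arm", "arguments": {"steps": [[-8,0,0,0],[-8,0,0,0],[-8,0,0,0],[-8,0,0,0],[-8,0,0,0],[-8,0,0,0],[-8,0,0,0],[-8,0,0,0]]}}

```text
time: 10.35
tool_pos: [0.6287, -0.0512, 0.0057]
tool_rot: [0.017, 0.635, 0.772, 0.02]
contact_force: [-0.4, 2.5, 2.4]
gripper_width: 0.579
```

Run:
```python
from h import *
goal(0.0195,0.002,.006,.191)
```

```text
t 10.35 tcp jig mm [-0.2  4.4] z 5.7 yaw 0.194 | shift now mm [-19.7  -2.5  -0.4] turn 0.2 F [-0.4  2.5  2.4] q [-0.21  0.27  1.78  0.02  1.05 -0.41] w 0.58
```

{"name": "step_arm", "arguments": {"steps": [[-6,0,0,0],[-5,0,0,0],[-4,0,0,0],[-3,0,0,0],[0,0,0,0]]}}

```text
time: 10.85
tool_pos: [0.6326, -0.0712, 0.0057]
tool_rot: [0.017, 0.636, 0.772, 0.021]
contact_force: [1.2, 2.1, 0.7]
gripper_width: 0.582
```

{"name": "step_arm", "arguments": {"steps": [[-2,0,0,0],[-2,0,0,0],[0,0,0,0]]}}

```text
time: 11.15
tool_pos: [0.6328, -0.071, 0.0058]
tool_rot: [0.014, 0.636, 0.771, 0.023]
contact_force: [-0.0, 0.2, -1.0]
gripper_width: 0.579
```

Run:
```python
from h import *
goal(0.0195,0.002,.006,.191)
im=stone(roi=(330,170,90,70));cv2.imwrite("pics/c7.png",cv2.resize(im[160:300,250:430],None,fx=4,fy=4,interpolation=cv2.INTER_CUBIC)[:,:,::-1])
```

```text
t 11.15 tcp jig mm [20.   4.6] z 5.8 yaw 0.192 | shift now mm [ 0.5 -2.6 -0.4] turn 0.1 F [-0.   0.2 -1. ] q [-0.24  0.28  1.76  0.03  1.05 -0.45] w 0.58
stone [368, 220, 15, 8, 70] jig mm [ 54.5 -43.3] [ 53.3 -40.8] size [0.034 0.017] ang 77.49524688720703 rel 1.162
```

View pics/c7.png

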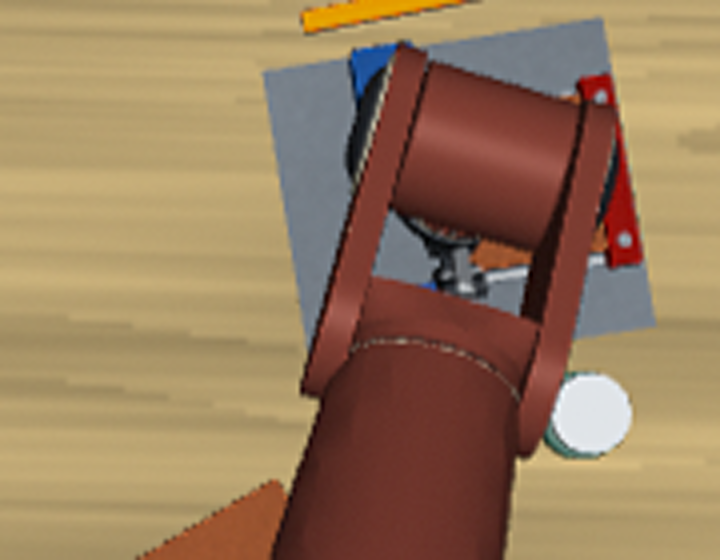

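The stone has reached the stop, since the last 4 mm of pushing gave no motion. Backing straight out, then up and away.

{"name": "step_arm", "arguments": {"steps": [[10,0,0,0],[15,0,0,0],[15,0,-10,0],[10,0,-40,0],[10,0,-45,0],[45,0,-45,0],[50,0,0,0],[50,0,0,0]]}}

```text
time: 12.0
tool_pos: [0.5868, 0.1233, 0.1439]
tool_rot: [0.016, 0.638, 0.77, 0.022]
contact_force: [1.0, 0.0, -0.5]
gripper_width: 0.582
```

{"name": "step_arm", "arguments": {"steps": [[50,0,0,0],[50,0,0,0],[0,0,0,0],[0,0,0,0]]}}

```text
time: 12.4
tool_pos: [0.5649, 0.2296, 0.15]
tool_rot: [0.018, 0.634, 0.773, 0.025]
contact_force: [0.1, 0.6, -0.0]
gripper_width: 0.578
```

Run:
```python
from h import *
goal(0.0195,0.002,.006,.191)
im=stone(roi=(330,170,90,70));cv2.imwrite("pics/c8.png",im[:,:,::-1])
```

```text
t 12.4 tcp jig mm [-288.   -5.] z 150.0 yaw 0.198 | shift now mm [-308.2   -4.1  142.6] turn 0.4 F [ 0.1  0.6 -0. ] q [0.26 0.04 1.77 0.   1.27 0.07] w 0.58
stone [360, 182, 42, 46, 1424] jig mm [75.6  3.3] [75.8  1.5] size [0.102 0.091] ang 11.0835599899292 rel 0.003
```

View pics/c8.png

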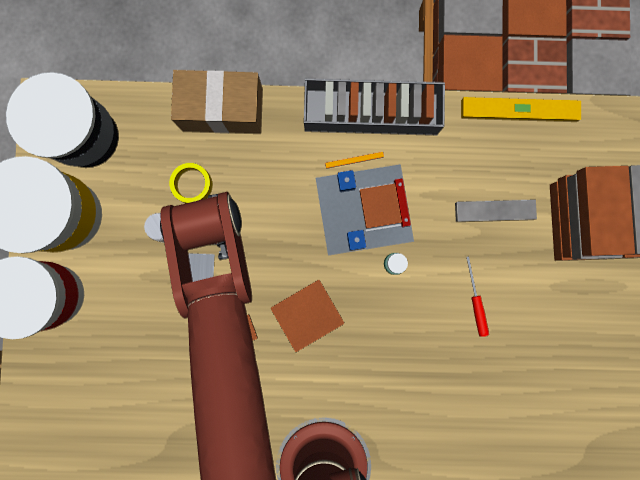

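The stone is at (381,205), flat against the red stop between the white lines. The pot, pencil, slip, screwdriver and tape are where they were. Handing in.

```bash
python3 -c "
from plant import *
print(job_done())"
```

```text
the job is handed in; nothing more can be done
None
```

The stone is home against the red stop. I handed the job in at about 12.4 s, well inside the 67 s limit; no verdict is reported.

- **What I did:** I pushed the stone about 18 mm sideways with both fingers, which also squared it up. I then pushed it from behind, long side leading, through the gap and against the stop. Finally I backed the hand straight out and raised it.
- **Stone position:** The last top-camera check put it at jig x ≈ 75.6 mm and y ≈ 1.5–3.3 mm, square to within 0.003 rad. The two y values come from the colour outline: its bounding rectangle and its average point differ by about 2 mm, and both are inside the 12 mm limit. At the end of the push, two more 2 mm steps gave no further motion, which agrees with contact at the stop.
- **Other items:** In the last picture the pot, pencil, slip, screwdriver and tape look unmoved. The arm partly hid the spray can and the knife, so I could not fully check those two. I kept the fingers clear of both.
- **Unreliable readings:** Some outline measurements during the push were wrong because the arm covered part of the stone. I used its visible front corners there instead.
- **Forces and tilt:** Contact forces read at the end of each move stayed under about 4 N. The tool drifted to about 2.5° of tilt, with no visible effect.

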